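# Close the clockmaker's dust hatch with the hook pole

## Task

Take the orange-handled hook pole from its rack, hook it into the ring of the raised hatch and pull the hatch gently down until its spring catch has snapped and holds it shut. Never load the ring with more than 24 N. Then unhook the pole and hang it back in the fork of its rack, leaving the other things on the bench where they are.

Things in the scene. Friction and masses are not known exactly. Their poses are not given: they have to be found in the camera images.
- pole_handle (a point): Centre of the orange handle of the hook pole (loose, 0.11 to 0.18 kg). Axes: z up along the pole, x the way the hook points. Handle 18 x 18 mm square, 60 mm tall. Right below it, 30 to 38 mm under this point, a black collar 34 x 34 mm: the pole hangs by it, and fingertips set down on it keep the pole from slipping up or tilting under load
- pole_collar (a point): Centre of the underside of the pole's collar, 38 mm below pole_handle, same axes. Below it a 10 mm square steel stem, 36 mm long, then a 6 mm round steel rod that swings back to x = -14 mm and runs down to the hook
- hook_seat (a point): Middle of the underside of the hook's level finger, in line below the handle, 126 mm below pole_handle, same axes: where the ring's bar must bear. The finger is a 6 mm rod, centre line 123 mm below pole_handle, from the upright rod at x = -14 mm to the tip at x = +12 mm
- hook_tip (a point): Lowest point of the hook's down-turned tip, 12 mm towards x from the pole's axis, 137 mm below pole_handle, 11 mm below hook_seat. This tip has to pass through the ring and drop behind its lower bar
- rack_seat (a point): Where the centre of the collar's underside rests, on top of the rack's level fork, 170 mm above the bench; rack fixed. Slot 15 mm wide, open to the rack's -x, mouth flared to about 25 mm from 20 to 33 mm before this point; slot ends 10 mm behind this point, column from 33 mm behind. Fork 8 mm thick. The pole starts hanging here, its hook to the rack's +x
- pull_ring: Steel ring on the front of the hatch, origin at its centre. Its hole faces along its x axis: +x points to the hatch, enter from the -x side; z up. Inside diameter 34 mm, bar 5 mm. Held by a stem at its TOP, 45 mm before the hatch, so its lower half is free all round. 185 mm above the bench with the hatch up; comes down with the hatch
- hatch (a joint): How far the hatch is pulled down, m: 0 = up, range to 0.135. A clear panel in a brass frame, 246 x 122 mm, sliding straight down between two aluminium guides 200 mm high before a wooden dust case. A balance spring lifts it: holding it takes 2 to 9 N; let go unlatched it runs back up. It meets the catch at 0.050 or later and is held somewhere from 0.075 to 0.121, differing each time: feel for it
- striker_pin (a point): Steel pin on the hatch that enters the spring catch. Pushing into the catch adds about 3 to 7 N over some 18 mm (at most 16 N in all), then the force drops back as it snaps. 2 mm beyond the snap a stiff rubber pad (9 N per mm) stops it: a firm rise to about 18 N there means it has snapped. Let go, the hatch then rises 2 mm plus the pad's squeeze and stays
- movement: Bystander: brass clock movement on a round dark wood block, 68 mm wide, 70 mm tall; origin at the centre of its underside
- parts_tray: Bystander: aluminium parts tray 100 x 140 x 28 mm; origin at the centre of its underside
- screwdriver: Bystander: orange-handled screwdriver lying on the work mat, 170 mm long
- oil_jar: Bystander: amber glass jar with white cap, 48 mm wide, 75 mm tall; origin at the centre of its underside
There are look-alikes about, which are no part of the job. Leave any yellow look-alike of the part that bears pole_handle alone. Of the things shaped like the part that bears rack_seat, the dark steel one is meant.

How it is judged:
On the way, in this order (a step that is already met when the one before it is completed fails the run):
1. the hook is seated in the ring and bears on it (distance between hook_seat and pull_ring below 0.026 m and x of hook_seat in the frame of pull_ring between -0.013 and 0.013 m and contact force between pull_ring and anything else above 1 N), for 0.1 s.
2. the hook has drawn the hatch down to its catch (value of joint hatch above 0.074 m and distance between hook_seat and pull_ring below 0.026 m and contact force between pull_ring and anything else above 1 N), for 0.1 s.
At the end, for the whole second after the job is handed in: The hatch is held by its catch (down by more than 72 mm, at rest, nothing pressing it) and the pole hangs upright (within 0.15 rad) in the rack's fork, its collar within 16 mm of the seat (value of joint hatch above 0.072 m and velocity of joint hatch between -0.01 and 0.01 m/s and distance between pole_collar and rack_seat below 0.016 m and angle between pole_handle's own z axis and vertical below 0.15 rad); the robot touches nothing.
It fails at once if the ring is loaded with more than 24 N (contact force between pull_ring and anything else above 24 N).
It fails at once if a bystander is moved by more than 25 mm (distance of any of movement, parts_tray, screwdriver, oil_jar from where it was at the start of the episode above 0.025 m).
It also fails if it takes over 72 s, if anything falls off the work surface, if the arm or the gripper's body presses on something with over 40 N, if the wrist force passes 120 N, or if a joint passes its speed limit or range.

## Robot

A 7-joint arm with a two-finger parallel gripper is mounted at the origin on the work surface. World frame = base frame: x ahead of the robot, y to its left, z up, the work surface at z = 0. Lengths are in m, angles in rad, forces in N, time in s.
With the tool pointing down it reaches from about 0.425 to 0.875 m from the base axis. Payload 4.7 kg.
Tool frame: the origin (TCP) lies at the very end of the fingers, on their centre line; the grasp point (between the pads) lies 19 mm behind it; z points along the fingers, y is the line along which they close (so a half turn about z gives the same grasp; the last joint's range is limited). The gripper opens to 87 mm and grips with 3 to 60 N. Pads are 19 mm wide; open, the fingers measure 117 mm over their backs; the gripper's body (75 mm by 190 mm) begins 51 mm behind the grasp point.
Start: joints at [-1.329, 0.321, -0.07, 1.45, 0.023, 1.371, -0.057], TCP at [0.147, 0.633, 0.223] pointing down, gripper open.
Joint ranges: [-2.86, 2.86], [-0.3, 2.09], [-1.38, 1.24], [0.06, 2.45], [-1.56, 4.7], [0.09, 2.05], [-2.69, 2.69]. Speed limits (rad/s): [2.57, 2.57, 3.14, 3.14, 3.14, 3.14, 3.14].

## Interface

Orientations are given as a rotation vector (axis times angle).
In Python, from bench import ctrl gives the robot as it stands.
- The arm moves only by the shell command python3 -m jog 'ROWS' [FORCE]. ROWS is JSON, a list that holds one entry, the list of rows, each a list of 7 numbers: the shift along the tool's x, y, z in mm, then the turn, a rotation vector about the tool's x, y, z in degrees, then the finger opening in mm, from 0 to 87. A call has 1 to 10 rows; each row is the pose to reach, as a shift and turn from the pose commanded when the call began, along the tool's axes at that moment; what a row does not reach only later rows make up. A row lasts 1/10 s, in which the tool goes at most 50 mm and 8.59 degrees, less where a joint would pass 70% of its speed; a pose out of reach is approached as far as the arm can. A call with a gripper value outside its range is refused whole. The fingers move at their own pace and stop on an object; FORCE is the grip in N (left out, the last holds). Time passes only in rows, so rows that repeat a pose let the fingers close. It gives the time, the measured TCP pose, the force, the opening and the grip force at its end, in the units of the state.
- ctrl.get_state(): the state, without advancing time (a new reading comes with each control period).
- ctrl.get_image(name): name is "scene" or "top" or "wrist"; returns a dict with "image" (400x640x3 uint8, red, green, blue), "depth" (400x640 float32, m along the optical axis (not along the pixel's ray), 0 where there is no reading), "fov_y" (degrees; the focal length in pixels is half the picture's height over the tangent of half this angle, whatever the lens; pixels are square), "cx", "cy" (the principal point, pixels), "rvec" (rotation vector, rad) and "tvec" (3), from world to camera coordinates, as OpenCV has them. Camera axes: x right, y down, z forward; pixel columns grow to the right and rows downward; lengths in m; the calibration is good to about 2 mm. A picture is of the moment at which its call begins.
- ctrl.close_job(): hands the job in; it is judged then, once.
The state is a dict: "time": time; "joint_positions": joint angles; "qd": joint speeds; "joint_torque": joint torques, N m; "position": TCP position; "tool_rot": TCP orientation; "ft_force": force on the tool from outside, world axes, zero at the start; "torque": the same for the moment, N m; "grip_width": opening from 0.0 (shut) to 1.0 (fully open); "grip_force": force on a finger pad.
Only numpy, scipy, OpenCV 4.12 (cv2) and the standard library are available. Lean on these libraries where they do the work, as an engineer would, in place of code of your own. Each camera call takes 0.05 s, during which the arm holds its last target. There are 200 camera calls.

## Working session

There is one attempt and no reset: what is moved stays moved. The work goes in short steps, Python scripts to look and compute and a shell command to move; the robot and the scene stay as the last step left them, time stands still between calls to the robot, and variables do not carry over. Pictures are saved under pics/ and viewed, at most 10 in all, crops included, and the job is handed in when it is done.

```bash
ls; mkdir -p pics
cat > h.py <<'E'
import numpy as np, cv2, pickle
from bench import ctrl
from scipy.spatial.transform import Rotation as R
def snap(n,tag):
    d=ctrl.get_image(n); pickle.dump(d,open(f'pics/{tag}.pkl','wb')); cv2.imwrite(f'pics/{tag}.png',d['image'][:,:,::-1]); return d
def load(tag): return pickle.load(open(f'pics/{tag}.pkl','rb'))
def pt(d,u,v,z=None):
    f=200/np.tan(np.radians(d['fov_y'])/2)
    if z is None: z=d['depth'][int(v),int(u)]
    c=np.array([(u-d['cx'])/f*z,(v-d['cy'])/f*z,z])
    return R.from_rotvec(d['rvec']).inv().apply(c-np.array(d['tvec']))
def cloud(d):
    f=200/np.tan(np.radians(d['fov_y'])/2)
    v,u=np.mgrid[0:400,0:640]; z=d['depth']
    c=np.stack([(u-d['cx'])/f*z,(v-d['cy'])/f*z,z],-1).reshape(-1,3)
    return R.from_rotvec(d['rvec']).inv().apply(c-np.array(d['tvec'])).reshape(400,640,3)
def tool(p):
    "world point -> tool coords now in mm"
    s=ctrl.get_state(); return R.from_rotvec(s['tool_rot']).inv().apply(np.array(p)-s['position'])*1000
E
python3 - <<'E'
from h import *
for n in ['scene','top']: snap(n,n+'0')
a=cv2.imread('pics/scene0.png');b=cv2.imread('pics/top0.png')
s=ctrl.get_state();print(s['position'],s['tool_rot'],R.from_rotvec(s['tool_rot']).as_matrix().round(3),s['ft_force'],s['time'])
E
```

```text
pics
[0.14674858 0.63271741 0.22157755] [-3.57031058e-01 -3.12115476e+00  2.67484503e-03] [[-0.974  0.226 -0.   ]
 [ 0.226  0.974 -0.002]
 [-0.    -0.002 -1.   ]] [-0.10243861 -0.58170984  0.22796802] 0.1
```

View pics/scene0.png

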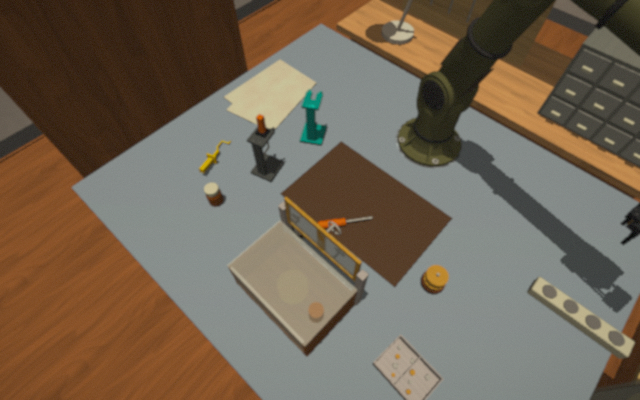

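View pics/top0.png

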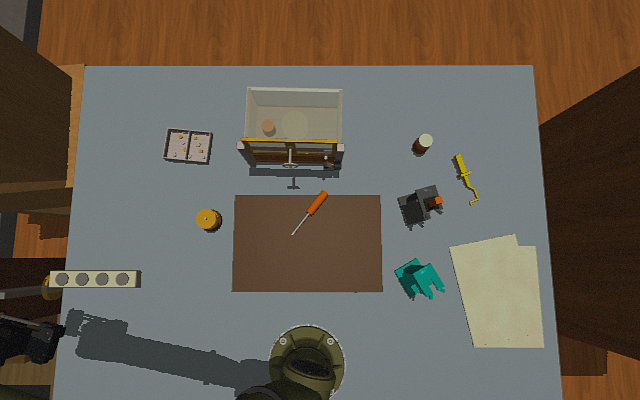

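The scene view shows the dark rack with the orange handle at about (261,124), the teal look-alike rack at (313,118), the yellow look-alike at (212,158) and the hatch at (320,240). In the top view the handle is at (437,201), the rack at (418,207) and the ring near (291,157).

Run:
```python
from h import *
b=cv2.imread('pics/top0.png')
c1=cv2.resize(b[175:240,385:465],None,fx=5,fy=5,interpolation=cv2.INTER_CUBIC)
c2=cv2.resize(b[130:195,250:330],None,fx=5,fy=5,interpolation=cv2.INTER_CUBIC)
cv2.imwrite('pics/c1.png',np.hstack([c1,c2])[:600,:800])
for n in ['top0','scene0']:
    d=load(n);P=cloud(d);h=cv2.cvtColor(d['image'],cv2.COLOR_RGB2HSV)
    m=(h[...,0]<14)&(h[...,1]>180)&(h[...,2]>120)&(P[...,2]>0.1)&(P[...,1]<-0.1)&(d['depth']>0)
    q=P[m];print(n,len(q),q.min(0),q.max(0)) if len(q) else print('none')
    if len(q):
        t=q[q[:,2]>q[:,2].max()-.006];print('top',t.mean(0),len(t), t.min(0),t.max(0))
d=load('top0');P=cloud(d)
for z0,z1 in [(.155,.19),(.19,.3)]:
    m=(P[...,2]>z0)&(P[...,2]<z1); m[:,:380]=0;m[:,460:]=0;m[240:]=0;m[:170]=0
    print(z0);[print(v,u,P[v,u].round(3)) for v,u in list(zip(*np.nonzero(m)))[::9]]
print('ring');
for v in range(140,190,3):print(v,[tuple((P[v,u]*1000).round().astype(int)) for u in range(284,300,2)])
```

```text
top0 6 [ 0.44813096 -0.33912317  0.23473786] [ 0.46597371 -0.32503703  0.23827008]
top [ 0.45680484 -0.33144204  0.23656603] 6 [ 0.44813096 -0.33912317  0.23473786] [ 0.46597371 -0.32503703  0.23827008]
scene0 14 [ 0.45486339 -0.34155755  0.23336994] [ 0.46828364 -0.32701164  0.2397891 ]
top [ 0.46134544 -0.33340884  0.23774471] 13 [ 0.45486339 -0.34155755  0.23394019] [ 0.46828364 -0.32701164  0.2397891 ]
0.155
185 432 [ 0.507 -0.342  0.166]
186 434 [ 0.504 -0.346  0.171]
187 432 [ 0.501 -0.341  0.168]
188 426 [ 0.498 -0.324  0.17 ]
188 435 [ 0.499 -0.349  0.167]
189 425 [ 0.496 -0.322  0.167]
189 434 [ 0.496 -0.346  0.17 ]
190 421 [ 0.492 -0.31   0.173]
190 430 [ 0.493 -0.335  0.169]
191 417 [ 0.491 -0.301  0.165]
191 426 [ 0.49  -0.323  0.172]
191 435 [ 0.491 -0.349  0.167]
192 422 [ 0.487 -0.313  0.17 ]
192 431 [ 0.488 -0.338  0.168]
193 418 [ 0.485 -0.302  0.168]
193 427 [ 0.485 -0.327  0.168]
193 436 [ 0.485 -0.351  0.169]
194 423 [ 0.482 -0.315  0.17 ]
194 432 [ 0.481 -0.339  0.173]
195 419 [ 0.479 -0.305  0.169]
195 428 [ 0.479 -0.329  0.17 ]
195 437 [ 0.48  -0.354  0.168]
19
[... 6941 characters left out ...]
p.int64(76), np.int64(-1)), (np.int64(540), np.int64(69), np.int64(-3)), (np.int64(540), np.int64(63), np.int64(-4)), (np.int64(540), np.int64(57), np.int64(-3)), (np.int64(540), np.int64(50), np.int64(-5)), (np.int64(539), np.int64(44), np.int64(-1)), (np.int64(539), np.int64(37), np.int64(2)), (np.int64(539), np.int64(31), np.int64(3))]
188 [(np.int64(530), np.int64(76), np.int64(-2)), (np.int64(530), np.int64(69), np.int64(0)), (np.int64(530), np.int64(63), np.int64(0)), (np.int64(530), np.int64(56), np.int64(-2)), (np.int64(529), np.int64(50), np.int64(2)), (np.int64(530), np.int64(44), np.int64(0)), (np.int64(529), np.int64(37), np.int64(2)), (np.int64(530), np.int64(31), np.int64(-2))]
```

View pics/c1.png

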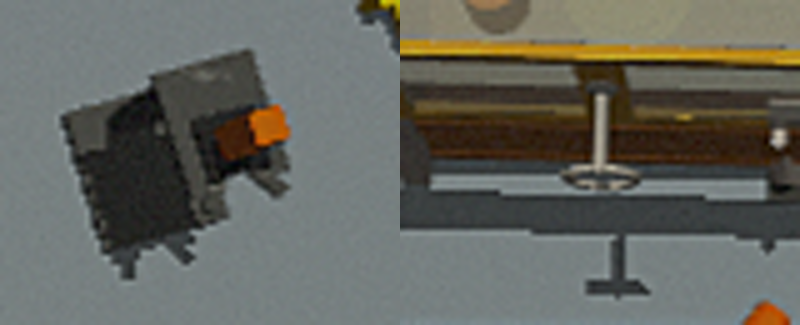

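The crop shows the dark fork with its slot opening toward the robot (yaw about 18°) and the handle at about (0.457,-0.332) with its top at 0.238 m, as expected. The ring is at about (0.557,0.041), its top at 0.207 m, and its stem runs along world +x. I'll move closer before refining these.

```bash
python3 -m jog '[[[-34,-36,-6,0,0,8.3,87],[-68,-72,-12,0,0,16.6,87],[-102,-108,-18,0,0,24.9,87],[-136,-144,-24,0,0,33.2,87],[-170,-180,-30,0,0,41.5,87],[-204,-216,-36,0,0,49.8,87],[-238,-252,-42,0,0,58.1,87],[-272,-288,-48,0,0,66.4,87],[-306,-324,-54,0,0,74.7,87],[-340,-360,-60,0,0,83,87]]]'
python3 - <<'E'
from h import *
s=ctrl.get_state();print(s['position'],R.from_rotvec(s['tool_rot']).as_matrix().round(3),s['joint_positions'])
print('view A tool',tool([.46,.05,.32]),'B',tool([.43,-.26,.36]))
E
```

```text
time: 1.1
position: [0.3972, 0.2037, 0.2826]
tool_rot: [-2.341, -2.094, -0.0]
ft_force: [1.4, 0.5, -0.0]
grip_width: 1.001
grip_force: 0.0
[0.3971955  0.20368393 0.28264994] [[ 0.111  0.994 -0.   ]
 [ 0.994 -0.111  0.   ]
 [ 0.    -0.    -1.   ]] [-0.90992413 -0.16092588  0.33511392  1.83901756  0.05269152  1.4546278
 -0.69635165]
view A tool [-145.73123695   79.50061182  -37.41982581] B [-457.12710256   84.15299096  -77.5567197 ]
```

```bash
python3 -m jog '[[[-15,8,-4,0,0,8.4,87],[-30,16,-8,0,0,16.7,87],[-45,24,-12,0,0,25,87],[-60,32,-16,0,0,33.4,87],[-75,40,-20,0,0,41.8,87],[-90,48,-24,0,0,50.2,87],[-105,56,-28,0,0,58.6,87],[-120,64,-32,0,0,67,87],[-135,72,-36,0,0,75.3,87],[-146,80,-38,0,0,83.6,87]]]'
python3 - <<'E'
from h import *
snap('wrist','wA')
s=ctrl.get_state();print(s['position'],R.from_rotvec(s['tool_rot']).as_matrix().round(3),s['joint_positions'])
E
```

```text
time: 2.1
position: [0.461, 0.0509, 0.3206]
tool_rot: [-3.142, 0.001, 0.0]
ft_force: [0.3, 0.2, 0.1]
grip_width: 1.001
grip_force: 0.0
[0.46206874 0.04871871 0.32085017] [[ 1.    -0.009  0.001]
 [-0.009 -1.    -0.001]
 [ 0.001  0.001 -1.   ]] [-0.64833953 -0.1361882   0.43698105  1.73888748  0.05889627  1.52543327
 -1.79744675]
```

View pics/wA.png

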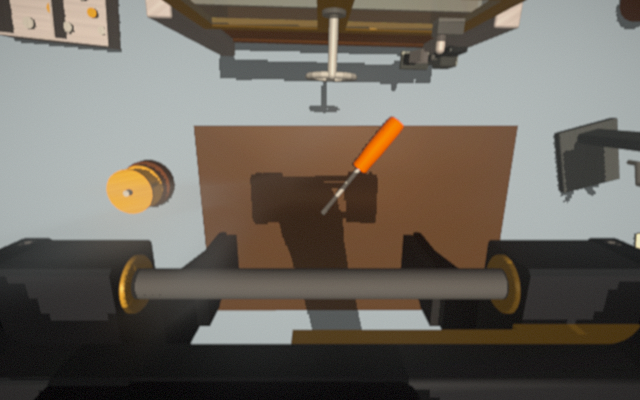

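The wrist view shows the ring edge-on from above at (331,75), its stem running up to (335,12), the screwdriver at (370,155) and the rack at (590,155).

Run:
```python
from h import *
d=load('wA');P=cloud(d)
for nm,zr,xr in [('ring',(.15,.215),(.545,.572)),('stem',(.195,.215),(.575,.6))]:
    m=(d['depth']>0)&(P[...,2]>zr[0])&(P[...,2]<zr[1])&(P[...,0]>xr[0])&(P[...,0]<xr[1])&(abs(P[...,1]-.04)<.04)
    q=P[m];v,u=np.nonzero(m);print(nm,len(q),q.min(0),q.max(0),q.mean(0),np.median(q,0),(u.min(),u.max(),v.min(),v.max()))
m=(d['depth']>0)&(P[...,2]>.1)&(P[...,2]<.26)&(P[...,0]>.595)&(P[...,0]<.615)
q=P[m];print('hatch front',len(q),np.polyfit(q[:,1],q[:,0],1))
q=P[(d['depth']>0)&(P[...,0]>.62)&(P[...,0]<.8)&(abs(P[...,1])<.2)];print('case top',np.percentile(q[:,2],[90,99,100]) if len(q) else 0)
print('B',tool([.43,-.25,.36]))
```

```text
ring 613 [0.55567221 0.02195177 0.16395288] [0.57195112 0.06450789 0.20892735] [0.56001547 0.04295241 0.19644375] [0.55861307 0.0426832  0.20365631] (np.int64(305), np.int64(356), np.int64(55), np.int64(81))
stem 340 [0.57500104 0.03824021 0.20335313] [0.59998756 0.04574888 0.20942353] [0.58778165 0.04206713 0.20678522] [0.58781726 0.04211293 0.20685313] (np.int64(328), np.int64(338), np.int64(14), np.int64(51))
hatch front 11818 [0.02036434 0.60344483]
case top [0.04345804 0.06088124 0.06184656]
B [-29.30027184 299.0421347  -38.84937777]
```

```bash
python3 -m jog '[[[-12,45,-4,0,0,-2,87],[-24,90,-8,0,0,-4,87],[-36,135,-12,0,0,-6,87],[-48,180,-16,0,0,-8,87],[-60,225,-20,0,0,-10,87],[-72,270,-24,0,0,-12,87],[-84,315,-28,0,0,-14,87],[-96,360,-34,0,0,-16,87],[-102,405,-38,0,0,-18,87],[-102,408,-38,0,0,-18,87]]]'
python3 - <<'E'
from h import *
snap('wrist','wB')
s=ctrl.get_state();print(s['position'],R.from_rotvec(s['tool_rot']).as_matrix().round(3),s['joint_positions'])
d=load('wB');P=cloud(d)
h=cv2.cvtColor(d['image'],cv2.COLOR_RGB2HSV)
ok=(d['depth']>0)&(np.hypot(P[...,0]-.457,P[...,1]+.332)<.09)
m=ok&(h[...,0]<16)&(h[...,1]>170)&(P[...,2]>.18)
q=P[m];t=q[q[:,2]>.234];print('handle',len(q),len(t),q[:,2].max())
if len(t)>4: print(cv2.minAreaRect((t[:,:2]*1000).astype(np.float32)),t.mean(0))
for z0,z1 in [(.164,.173),(.1745,.181)]:
    t=P[ok&(P[...,2]>z0)&(P[...,2]<z1)];print(z0,len(t),cv2.minAreaRect((t[:,:2]*1000).astype(np.float32)))
i=d['image'].copy(); mm=ok; v,u=np.nonzero(mm); print(u.min(),u.max(),v.min(),v.max())
a,b=max(v.min()-5,0),v.max()+5;c,e=max(u.min()-5,0),u.max()+5
k=min(800/(e-c),600/(b-a));cv2.imwrite('pics/wBc.png',cv2.resize(i[a:b,c:e,::-1],None,fx=k,fy=k)[:600,:800])
E
```

```text
time: 3.15
position: [0.3574, -0.3631, 0.3592]
tool_rot: [3.1, 0.486, -0.001]
ft_force: [0.6, 0.1, 0.2]
grip_width: 1.0
grip_force: 0.0
[ 0.35931749 -0.35983709  0.3586195 ] [[ 0.951  0.309 -0.001]
 [ 0.309 -0.951 -0.001]
 [-0.001  0.001 -1.   ]] [-0.44695298 -0.10788249  1.10779503  1.5922046   0.09781127  1.59723257
 -0.59505822]
handle 553 526 0.4761409820805942
((417.1356506347656, -326.8741455078125), (87.97450256347656, 58.082767486572266), 19.24014663696289) [ 0.44279072 -0.33473654  0.27641961]
0.164 3121 ((463.2142639160156, -332.66400146484375), (81.17098236083984, 56.067840576171875), 15.98759651184082)
0.1745 677 ((456.505126953125, -334.3902587890625), (33.480716705322266, 33.90797805786133), 15.61228084564209)
63 598 18 399
```

View pics/wBc.png

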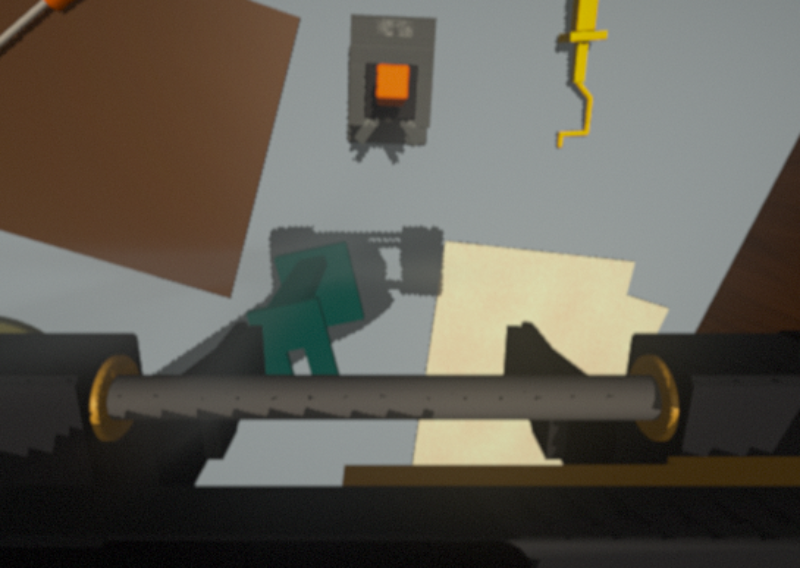

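The crop shows the handle top at (392,82) on its collar, in the dark fork. The fork slot opens toward the robot, and the yellow pole and teal rack are well separate. The collar fits 33.5 x 33.9 mm at (0.4565,-0.3344) with yaw 15.8°, which agrees with the given sizes.

Run:
```python
from h import *
s=ctrl.get_state();print(tool([.4565,-.3344,.26]))
```

```text
[100.36906978   5.78224994  98.53885719]
```

```bash
python3 -m jog '[[[25,1,20,0,0,1,87],[50,3,50,0,0,2,87],[75,5,75,0,0,2.2,87],[100,6,98,0,0,2.2,87],[100,6,98,0,0,2.2,87],[100,6,98,0,0,2.2,87]]]'
python3 - <<'E'
from h import *
s=ctrl.get_state();print(s['position'],tool([.4565,-.3344,.18]),np.degrees(np.arctan2(*R.from_rotvec(s['tool_rot']).as_matrix()[[1,0],[0,0]])))
E
```

```text
time: 3.8
position: [0.4584, -0.3289, 0.2594]
tool_rot: [-3.109, -0.447, 0.005]
ft_force: [-0.7, -0.2, 0.7]
grip_width: 1.0
grip_force: 0.0
[ 0.4584416  -0.32889877  0.25939373] [-3.18537886  4.85444813 79.39575663] 16.354975236494887
```

```bash
python3 -m jog '[[[-3,5,20,0,0,0.5,87],[-3,5,40,0,0,0.5,87],[-3,5,50,0,0,0.5,87],[-3,5,50,0,0,0.5,87]]]'
python3 - <<'E'
from h import *
s=ctrl.get_state();print(s['position'],tool([.4565,-.3344,.179]),np.degrees(np.arctan2(*R.from_rotvec(s['tool_rot']).as_matrix()[[1,0],[0,0]])))
E
```

```text
time: 4.2
position: [0.4559, -0.3358, 0.2103]
tool_rot: [-3.111, -0.427, 0.0]
ft_force: [0.7, 0.5, -0.3]
grip_width: 1.001
grip_force: 0.0
[ 0.45592281 -0.33584462  0.2102578 ] [ 0.93990991 -1.18191498 31.26003076] 15.649281054237507
```

```bash
python3 -m jog '[[[1,-1,15,0,0,0,87],[1,-1,26,0,0,0,87],[1,-1,29,0,0,0,87],[1,-1,30,0,0,0,87],[1,-1,31,0,0,0,87],[1,-1,31,0,0,0,87]]]'
```

```text
time: 4.8
position: [0.4575, -0.3353, 0.1798]
tool_rot: [3.112, 0.427, 0.0]
ft_force: [0.1, 0.5, 0.5]
grip_width: 0.998
grip_force: 0.0
```

```bash
python3 -m jog '[[[0,0,-3,0,0,0,60],[0,0,-3,0,0,0,40],[0,0,-3,0,0,0,24],[0,0,-3,0,0,0,24],[0,0,-3,0,0,0,24],[0,0,-3,0,0,0,24],[0,0,-3,0,0,0,24],[0,0,-3,0,0,0,24]]]' 20
python3 -m jog '[[[0,0,1,0,0,0,24],[0,0,2,0,0,0,24],[0,0,3,0,0,0,24],[0,0,3,0,0,0,24]]]'
```

```text
time: 5.6
position: [0.4574, -0.3351, 0.1825]
tool_rot: [-3.112, -0.428, -0.0]
ft_force: [-0.5, -0.3, 0.4]
grip_width: 0.359
grip_force: 0.0
time: 6.0
position: [0.4573, -0.335, 0.1793]
tool_rot: [-3.112, -0.428, 0.0]
ft_force: [-0.7, -0.5, -0.4]
grip_width: 0.282
grip_force: 0.0
```

```bash
python3 -m jog '[[[0,0,1,0,0,0,24],[0,0,1,0,0,0,24],[0,0,1,0,0,0,24]]]'
```

```text
time: 6.3
position: [0.4574, -0.3351, 0.1785]
tool_rot: [3.112, 0.428, 0.0]
ft_force: [-0.0, -0.3, 0.1]
grip_width: 0.276
grip_force: 0.1
```

```bash
python3 -m jog '[[[0,0,0.5,0,0,0,24],[0,0,1,0,0,0,24],[0,0,1,0,0,0,24]]]'; python3 -m jog '[[[0,0,0.5,0,0,0,24],[0,0,1,0,0,0,24],[0,0,1,0,0,0,24]]]'
```

```text
time: 6.6
position: [0.4575, -0.3352, 0.1785]
tool_rot: [-3.112, -0.428, -0.001]
ft_force: [-1.9, 2.0, 8.2]
grip_width: 0.274
grip_force: 3.5
time: 6.9
position: [0.4574, -0.3351, 0.1784]
tool_rot: [-3.111, -0.427, -0.001]
ft_force: [-4.7, 3.9, 13.5]
grip_width: 0.274
grip_force: 6.7
```

Fingertips are on the collar at z = 0.1785, as expected. Next I ease off and grip.

```bash
python3 -m jog '[[[0,0,-1.5,0,0,0,14],[0,0,-1.5,0,0,0,10],[0,0,-1.5,0,0,0,10],[0,0,-1.5,0,0,0,10],[0,0,-1.5,0,0,0,10],[0,0,-1.5,0,0,0,10]]]' 55
```

```text
time: 7.5
position: [0.4577, -0.3355, 0.1786]
tool_rot: [3.112, 0.428, 0.001]
ft_force: [-0.8, 0.5, 5.1]
grip_width: 0.202
grip_force: 55.0
```

```bash
python3 -m jog '[[[0,0,-6,0,0,0,10],[0,0,-12,0,0,0,10],[0,0,-12,0,0,0,10]]]'
python3 - <<'E'
from h import *
d=load('top0');P=cloud(d);h=cv2.cvtColor(d['image'],cv2.COLOR_RGB2HSV)
m=(h[...,0]>75)&(h[...,0]<95)&(h[...,1]>150)&(d['depth']>0);q=P[m];print(q.min(0),q.max(0))
c=np.array([.4565,-.3344]);a=np.array([.9625,.271])
for L in (40,60,70): print(L,np.min(np.hypot(*(q[:,:2]-(c-a*L/1000)).T)))
E
```

```text
time: 7.8
position: [0.4577, -0.3352, 0.1906]
tool_rot: [3.112, 0.428, 0.001]
ft_force: [-1.2, -0.1, -2.2]
grip_width: 0.203
grip_force: 55.0
[ 0.06780102 -0.41749314 -0.00226851] [0.31054461 0.67954785 0.4652395 ]
40 0.10836858725609202
60 0.09032629058122912
70 0.08164763914716919
```

```bash
python3 -m jog '[[[-10,0,0,0,0,0,10],[-22,0,0,0,0,0,10],[-36,0,0,0,0,0,10],[-50,0,0,0,0,0,10],[-60,0,0,0,0,0,10],[-60,0,-20,0,0,0,10],[-60,0,-60,0,0,0,10],[-60,0,-100,0,0,0,10],[-60,0,-130,0,0,0,10],[-60,0,-130,0,0,0,10]]]'
python3 - <<'E'
from h import *
d=snap('wrist','wC')
# pre-insert: seat at ring x -0.045, seat z .188 -> TCP = seat+126-30
s=ctrl.get_state();print(s['position'],tool([.5585-.05,.0425,.188+.0965]),np.degrees(np.arctan2(*R.from_rotvec(s['tool_rot']).as_matrix()[[1,0],[0,0]])))
E
```

```text
time: 8.8
position: [0.4004, -0.3533, 0.3239]
tool_rot: [3.109, 0.426, 0.01]
ft_force: [0.1, -0.9, -1.8]
grip_width: 0.202
grip_force: 55.0
[ 0.39964289 -0.35239063  0.32151563] [ 211.00407709 -351.0764715    37.1648603 ] 15.614773702149138
```

```bash
python3 -m jog '[[[21,-35,0,0,0,2,10],[43,-70,0,0,0,4,10],[65,-107,0,0,0,6,10],[87,-145,0,0,0,8,10],[109,-183,0,0,0,10,10],[131,-220,0,0,0,12,10],[153,-257,0,0,0,14,10],[175,-293,0,0,0,16.6,10],[196,-327,0,0,0,16.6,10],[211,-351,0,0,0,16.6,10]]]'
python3 - <<'E'
from h import *
s=ctrl.get_state();print(s['position'],tool([.5585-.05,.0425,.188+.0965]),np.degrees(np.arctan2(*R.from_rotvec(s['tool_rot']).as_matrix()[[1,0],[0,0]])))
E
```

```text
time: 9.85
position: [0.5073, 0.0465, 0.3179]
tool_rot: [3.141, -0.022, -0.005]
ft_force: [0.2, 0.2, -2.1]
grip_width: 0.203
grip_force: 55.0
[0.50732582 0.04647211 0.31789335] [ 1.32673549  3.94631592 33.3906938 ] -0.7902426565284374
```

```bash
python3 -m jog '[[[1,3,10,0,0,0,10],[1,4,25,0,0,0,10],[1,4,33,0,0,0,10],[1,4,33,0,0,0,10],[1,4,33,0,0,0,10]]]'
python3 - <<'E'
from h import *
d=snap('wrist','wD');e=snap('scene','sD')
s=ctrl.get_state();print(s['position'],tool([.5585,.0425,.188+.0965]),s['tool_rot'])
cv2.imwrite('pics/wDc.png',np.hstack([cv2.resize(d['image'][0:160,230:430,::-1],None,fx=2,fy=2),cv2.resize(e['image'][170:250,280:380,::-1],None,fx=4,fy=4)]))
E
```

```text
time: 10.35
position: [0.5088, 0.0386, 0.2869]
tool_rot: [-3.141, 0.029, 0.0]
ft_force: [0.6, 0.1, -1.2]
grip_width: 0.202
grip_force: 55.0
[0.50926286 0.03910703 0.28765822] [49.16686613 -4.25128755  3.21371555] [-3.14078461e+00  2.74649354e-02 -1.68741031e-03]
```

View pics/wDc.png

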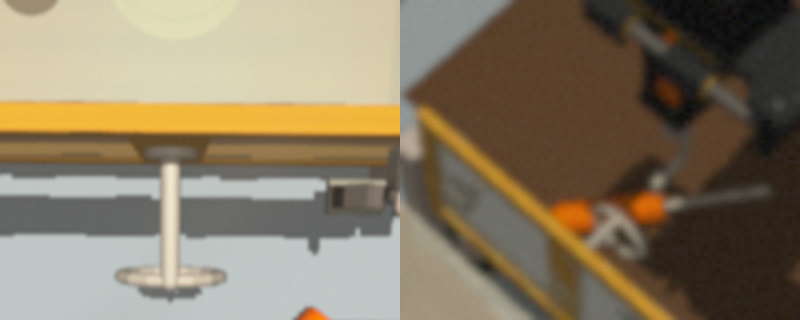

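The wrist crop shows the ring edge-on at about (315,138) full-frame. The scene crop shows the hook in front of the ring, still short of it.

```bash
python3 -m jog '[[[0,0,0,0,0,0,10],[0,0,0,0,0,0,10],[0,0,0,0,0,0,10]]]'
python3 - <<'E'
from h import *
d=load('wD');P=cloud(d)
for nm,zr,xr in [('ring',(.195,.215),(.550,.568)),('stem',(.195,.215),(.575,.6))]:
    m=(d['depth']>0)&(P[...,2]>zr[0])&(P[...,2]<zr[1])&(P[...,0]>xr[0])&(P[...,0]<xr[1])&(abs(P[...,1]-.04)<.04)
    q=P[m];print(nm,len(q),q.min(0),q.max(0),q.mean(0))
s=ctrl.get_state();print(s['position'],tool([.5585,.0425,.188+.0965]),s['tool_rot'])
d=load('sD');P=cloud(d);m=(d['depth']>0)&(P[...,2]>.15)&(P[...,2]<.26)&(P[...,0]>.49)&(P[...,0]<.58)&(P[...,1]>.01)&(P[...,1]<.075)
v,u=np.nonzero(m)
for a,b in sorted(zip(v,u))[::6]: print(a,b,(P[a,b]*1000).round(),d['image'][a,b])
E
```

```text
time: 10.75
position: [0.5092, 0.0396, 0.2873]
tool_rot: [-3.141, 0.026, -0.001]
ft_force: [1.0, -0.1, -2.9]
grip_width: 0.202
grip_force: 55.0
ring 437 [0.55554707 0.02377422 0.19502358] [0.56796766 0.06140451 0.2088301 ] [0.56027688 0.04257368 0.20395329]
stem 370 [0.57540679 0.03880046 0.20363833] [0.59967031 0.04567885 0.20929964] [0.58758737 0.04216183 0.20689061]
[0.50918724 0.03960766 0.28732748] [49.25643013 -3.71049535  2.85389062] [-3.14123719e+00  2.60956342e-02 -8.15624993e-04]
201 345 [516.  34. 251.] [79 64 50]
203 345 [516.  35. 243.] [88 69 50]
203 352 [496.  41. 226.] [80 66 54]
205 351 [500.  41. 221.] [79 72 63]
208 350 [500.  40. 204.] [81 70 59]
210 349 [503.  40. 198.] [87 79 68]
212 347 [510.  39. 194.] [83 76 68]
214 345 [519.  39. 197.] [122 115 100]
216 344 [524.  41. 195.] [126 119 104]
218 344 [524.  42. 186.] [139  82  53]
222 331 [562.  30. 202.] [139 125 108]
223 333 [561.  36. 203.] [152 139 122]
224 335 [562.  43. 208.] [154 141 121]
225 335 [563.  44. 206.] [153 140 121]
226 333 [568.  42. 205.] [146 137 119]
227 330 [577.  40. 209.] [160 149 131]
227 338 [561.  53. 204.] [134 124 108]
228 338 [563.  55. 204.] [136 128 112]
230 332 [564.  36. 169.] [125 117  99]
231 334 [562.  42. 169.] [97 87 75]
232 336 [561.  47. 168.] [126 118 102]
233 338 [563.  56. 177.] [105  99  85]
234 339 [564.  60. 179.] [82 75 66]
```

```bash
python3 -m jog '[[[0,-3.5,3,0,0,0,10],[0,-3.5,3,0,0,0,10],[10,-3.5,3,0,0,0,10],[18,-3.5,3,0,0,0,10],[26,-3.5,3,0,0,0,10],[34,-3.5,3,0,0,0,10],[42,-3.5,3,0,0,0,10],[50,-3.5,3,0,0,0,10],[50,-3.5,3,0,0,0,10],[50,-3.5,3,0,0,0,10]]]'
python3 -m jog '[[[0,0,2,0,0,0,10],[0,0,4,0,0,0,10],[0,0,6,0,0,0,10],[0,0,6,0,0,0,10]]]'
python3 -c "
from h import *
e=snap('scene','sE');s=ctrl.get_state();print(s['position'],s['ft_force'])
cv2.imwrite('pics/sEc.png',cv2.resize(e['image'][180:250,290:370,::-1],None,fx=6,fy=6,interpolation=cv2.INTER_CUBIC))"
```

```text
time: 11.75
position: [0.5591, 0.0421, 0.2839]
tool_rot: [3.141, -0.027, -0.001]
ft_force: [0.4, 0.0, -1.4]
grip_width: 0.202
grip_force: 55.0
time: 12.15
position: [0.5587, 0.0423, 0.2777]
tool_rot: [-3.141, 0.026, 0.001]
ft_force: [0.5, -0.1, -2.0]
grip_width: 0.203
grip_force: 55.0
[0.5588571  0.04231924 0.27792066] [-0.00413476  0.03116233 -1.48961042]
```

View pics/sEc.png

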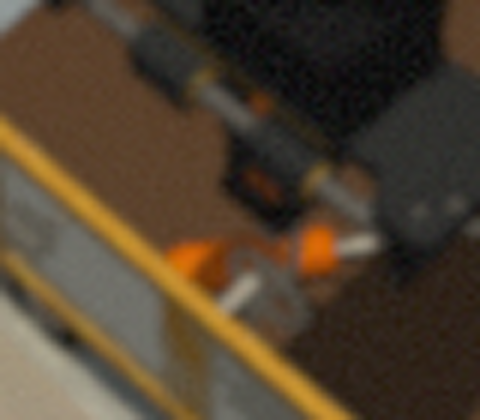

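The crop shows the hook in the ring at about (265,290), and the force readings show no contact. I'll lower until it bears on the ring.

```bash
python3 -m jog '[[[0,0,3,0,0,0,10],[0,0,6,0,0,0,10],[0,0,8,0,0,0,10],[0,0,10,0,0,0,10],[0,0,11,0,0,0,10],[0,0,12,0,0,0,10],[0,0,13,0,0,0,10],[0,0,13,0,0,0,10]]]'
python3 -m jog '[[[0,0,1,0,0,0,10],[0,0,2,0,0,0,10],[0,0,3,0,0,0,10],[0,0,4,0,0,0,10],[0,0,5,0,0,0,10],[0,0,5,0,0,0,10]]]'
```

```text
time: 13.0
position: [0.5591, 0.0423, 0.265]
tool_rot: [-3.141, 0.026, 0.0]
ft_force: [-0.5, -0.5, -1.2]
grip_width: 0.204
grip_force: 55.0
time: 13.6
position: [0.5593, 0.0423, 0.2601]
tool_rot: [-3.141, 0.026, -0.001]
ft_force: [0.0, 0.1, 2.7]
grip_width: 0.202
grip_force: 55.0
```

```bash
python3 -m jog '[[[0,0,2,0,0,0,10],[0,0,5,0,0,0,10],[0,0,9,0,0,0,10],[0,0,13,0,0,0,10],[0,0,17,0,0,0,10],[0,0,21,0,0,0,10],[0,0,25,0,0,0,10],[0,0,29,0,0,0,10],[0,0,32,0,0,0,10],[0,0,34,0,0,0,10]]]'
python3 -m jog '[[[0,0,1,0,0,0,10],[0,0,2,0,0,0,10],[0,0,3,0,0,0,10],[0,0,4,0,0,0,10],[0,0,5,0,0,0,10],[0,0,6,0,0,0,10],[0,0,7,0,0,0,10],[0,0,8,0,0,0,10],[0,0,9,0,0,0,10],[0,0,10,0,0,0,10]]]'
```

```text
time: 14.6
position: [0.5592, 0.0423, 0.2258]
tool_rot: [-3.141, 0.026, -0.0]
ft_force: [-0.1, 0.9, 4.0]
grip_width: 0.203
grip_force: 55.0
time: 15.6
position: [0.5592, 0.0423, 0.216]
tool_rot: [-3.141, 0.026, -0.0]
ft_force: [0.2, 0.5, 3.9]
grip_width: 0.206
grip_force: 55.0
```

```bash
for i in 1; do python3 -m jog '[[[0,0,1,0,0,0,10],[0,0,2,0,0,0,10],[0,0,3,0,0,0,10],[0,0,4,0,0,0,10],[0,0,5,0,0,0,10],[0,0,6,0,0,0,10]]]'; done; python3 -m jog '[[[0,0,1,0,0,0,10],[0,0,2,0,0,0,10],[0,0,3,0,0,0,10],[0,0,4,0,0,0,10],[0,0,5,0,0,0,10],[0,0,6,0,0,0,10]]]'
```

```text
time: 16.2
position: [0.5592, 0.0423, 0.21]
tool_rot: [-3.141, 0.026, -0.0]
ft_force: [1.0, -0.1, 3.6]
grip_width: 0.199
grip_force: 55.0
time: 16.8
position: [0.5592, 0.0423, 0.2041]
tool_rot: [-3.141, 0.026, -0.0]
ft_force: [0.6, 0.1, 3.2]
grip_width: 0.204
grip_force: 55.0
```

```bash
python3 -m jog '[[[0,0,1,0,0,0,10],[0,0,2,0,0,0,10],[0,0,3,0,0,0,10],[0,0,4,0,0,0,10],[0,0,5,0,0,0,10],[0,0,6,0,0,0,10]]]'; python3 -m jog '[[[0,0,1,0,0,0,10],[0,0,2,0,0,0,10],[0,0,3,0,0,0,10],[0,0,4,0,0,0,10],[0,0,5,0,0,0,10],[0,0,6,0,0,0,10]]]'
```

```text
time: 17.4
position: [0.5591, 0.0422, 0.198]
tool_rot: [-3.141, 0.026, -0.0]
ft_force: [1.1, 0.0, 4.1]
grip_width: 0.202
grip_force: 55.0
time: 18.0
position: [0.5591, 0.0423, 0.192]
tool_rot: [-3.141, 0.026, -0.0]
ft_force: [0.4, 0.3, 5.4]
grip_width: 0.206
grip_force: 55.0
```

```bash
python3 -m jog '[[[0,0,1,0,0,0,10],[0,0,2,0,0,0,10],[0,0,3,0,0,0,10],[0,0,4,0,0,0,10],[0,0,4,0,0,0,10]]]'; python3 -m jog '[[[0,0,1,0,0,0,10],[0,0,2,0,0,0,10],[0,0,2,0,0,0,10]]]'
```

```text
time: 18.5
position: [0.5591, 0.0423, 0.1879]
tool_rot: [-3.141, 0.026, -0.0]
ft_force: [1.8, 1.0, 3.8]
grip_width: 0.202
grip_force: 55.0
time: 18.8
position: [0.5591, 0.0423, 0.1859]
tool_rot: [-3.141, 0.026, -0.0]
ft_force: [0.0, 0.4, 3.6]
grip_width: 0.199
grip_force: 55.0
```

```bash
python3 -m jog '[[[0,0,1,0,0,0,10],[0,0,2,0,0,0,10],[0,0,2,0,0,0,10]]]'; python3 -m jog '[[[0,0,1,0,0,0,10],[0,0,2,0,0,0,10],[0,0,2,0,0,0,10]]]'
```

```text
time: 19.1
position: [0.5591, 0.0423, 0.1839]
tool_rot: [3.141, -0.026, 0.0]
ft_force: [0.4, 0.1, 3.3]
grip_width: 0.206
grip_force: 55.0
time: 19.4
position: [0.5591, 0.0422, 0.1821]
tool_rot: [-3.141, 0.026, -0.0]
ft_force: [0.1, 0.4, 6.0]
grip_width: 0.201
grip_force: 55.0
```

```bash
python3 -m jog '[[[0,0,1,0,0,0,10],[0,0,2,0,0,0,10],[0,0,2,0,0,0,10]]]'; python3 -m jog '[[[0,0,1,0,0,0,10],[0,0,2,0,0,0,10],[0,0,2,0,0,0,10]]]'
```

```text
time: 19.7
position: [0.5592, 0.0423, 0.1807]
tool_rot: [-3.141, 0.026, -0.001]
ft_force: [-0.9, 0.9, 8.2]
grip_width: 0.203
grip_force: 55.0
time: 20.0
position: [0.5592, 0.0422, 0.1788]
tool_rot: [-3.141, 0.026, -0.001]
ft_force: [-0.2, 0.6, 8.1]
grip_width: 0.207
grip_force: 55.0
```

```bash
python3 -m jog '[[[0,0,1,0,0,0,10],[0,0,2,0,0,0,10],[0,0,2,0,0,0,10]]]'; python3 -m jog '[[[0,0,1,0,0,0,10],[0,0,1.5,0,0,0,10],[0,0,1.5,0,0,0,10]]]'
```

```text
time: 20.3
position: [0.5593, 0.0423, 0.1769]
tool_rot: [-3.141, 0.026, -0.001]
ft_force: [-1.0, -0.2, 8.8]
grip_width: 0.205
grip_force: 55.0
time: 20.6
position: [0.5592, 0.0423, 0.1754]
tool_rot: [-3.141, 0.026, -0.001]
ft_force: [-0.6, -0.7, 9.2]
grip_width: 0.2
grip_force: 55.0
```

```bash
python3 -m jog '[[[0,0,1,0,0,0,10],[0,0,2,0,0,0,10],[0,0,2,0,0,0,10]]]'; python3 -m jog '[[[0,0,1,0,0,0,10],[0,0,1.5,0,0,0,10],[0,0,1.5,0,0,0,10]]]'
```

```text
time: 20.9
position: [0.5593, 0.0423, 0.1735]
tool_rot: [-3.141, 0.026, -0.001]
ft_force: [-1.9, 0.3, 9.6]
grip_width: 0.2
grip_force: 55.0
time: 21.2
position: [0.5593, 0.0423, 0.1721]
tool_rot: [-3.141, 0.026, -0.001]
ft_force: [-0.9, 0.7, 10.1]
grip_width: 0.203
grip_force: 55.0
```

```bash
python3 -m jog '[[[0,0,1,0,0,0,10],[0,0,2,0,0,0,10],[0,0,2,0,0,0,10]]]'; python3 -m jog '[[[0,0,1,0,0,0,10],[0,0,1.5,0,0,0,10],[0,0,1.5,0,0,0,10]]]'
```

```text
time: 21.5
position: [0.5593, 0.0423, 0.17]
tool_rot: [-3.141, 0.026, -0.001]
ft_force: [-0.9, 0.9, 9.5]
grip_width: 0.201
grip_force: 55.0
time: 21.8
position: [0.5593, 0.0423, 0.1686]
tool_rot: [-3.141, 0.026, -0.001]
ft_force: [-1.2, 0.2, 9.4]
grip_width: 0.201
grip_force: 55.0
```

```bash
python3 -m jog '[[[0,0,1,0,0,0,10],[0,0,1.5,0,0,0,10],[0,0,1.5,0,0,0,10]]]'; python3 -m jog '[[[0,0,0.8,0,0,0,10],[0,0,1,0,0,0,10],[0,0,1,0,0,0,10]]]'
```

```text
time: 22.1
position: [0.5592, 0.0423, 0.1664]
tool_rot: [-3.141, 0.026, -0.0]
ft_force: [0.6, 0.6, 4.8]
grip_width: 0.204
grip_force: 55.0
time: 22.4
position: [0.5591, 0.0423, 0.1651]
tool_rot: [-3.141, 0.026, -0.0]
ft_force: [1.0, -0.2, 5.0]
grip_width: 0.205
grip_force: 55.0
```

The force dropped, which fits the catch snapping. Now I'll feel for the pad in small steps.

```bash
python3 -m jog '[[[0,0,0.5,0,0,0,10],[0,0,0.8,0,0,0,10],[0,0,0.8,0,0,0,10]]]'; python3 -m jog '[[[0,0,0.3,0,0,0,10],[0,0,0.6,0,0,0,10],[0,0,0.6,0,0,0,10]]]'
```

```text
time: 22.7
position: [0.5591, 0.0423, 0.1642]
tool_rot: [3.141, -0.026, -0.0]
ft_force: [0.6, 1.2, 3.4]
grip_width: 0.202
grip_force: 55.0
time: 23.0
position: [0.5592, 0.0423, 0.1638]
tool_rot: [-3.141, 0.026, -0.0]
ft_force: [0.8, 0.3, 4.9]
grip_width: 0.204
grip_force: 55.0
```

```bash
python3 -m jog '[[[0,0,0.3,0,0,0,10],[0,0,0.6,0,0,0,10],[0,0,0.6,0,0,0,10]]]'; python3 -m jog '[[[0,0,0.3,0,0,0,10],[0,0,0.5,0,0,0,10],[0,0,0.5,0,0,0,10]]]'
```

```text
time: 23.3
position: [0.5592, 0.0423, 0.1634]
tool_rot: [-3.141, 0.026, -0.0]
ft_force: [0.3, 1.5, 5.7]
grip_width: 0.203
grip_force: 55.0
time: 23.6
position: [0.5591, 0.0423, 0.1627]
tool_rot: [-3.141, 0.026, -0.0]
ft_force: [1.0, -0.3, 5.0]
grip_width: 0.203
grip_force: 55.0
```

```bash
python3 -m jog '[[[0,0,0.4,0,0,0,10],[0,0,0.8,0,0,0,10],[0,0,0.8,0,0,0,10]]]'; python3 -m jog '[[[0,0,0.3,0,0,0,10],[0,0,0.6,0,0,0,10],[0,0,0.6,0,0,0,10]]]'
```

```text
time: 23.9
position: [0.5591, 0.0423, 0.1616]
tool_rot: [3.141, -0.026, 0.0]
ft_force: [1.6, 1.4, 3.6]
grip_width: 0.201
grip_force: 55.0
time: 24.2
position: [0.559, 0.0423, 0.1609]
tool_rot: [3.141, -0.026, -0.0]
ft_force: [1.1, 0.2, 1.5]
grip_width: 0.203
grip_force: 55.0
```

```bash
python3 -m jog '[[[0,0,0.4,0,0,0,10],[0,0,0.8,0,0,0,10],[0,0,0.8,0,0,0,10]]]'; python3 -m jog '[[[0,0,0.3,0,0,0,10],[0,0,0.6,0,0,0,10],[0,0,0.6,0,0,0,10]]]'
```

```text
time: 24.5
position: [0.5589, 0.0421, 0.1602]
tool_rot: [3.141, -0.026, -0.001]
ft_force: [1.3, 0.4, 1.7]
grip_width: 0.205
grip_force: 55.0
time: 24.8
position: [0.5591, 0.0422, 0.1599]
tool_rot: [-3.141, 0.026, 0.0]
ft_force: [0.4, -0.4, 3.7]
grip_width: 0.203
grip_force: 55.0
```

```bash
python3 -m jog '[[[0,0,0.3,0,0,0,10],[0,0,0.6,0,0,0,10],[0,0,0.6,0,0,0,10]]]'; python3 -m jog '[[[0,0,0.3,0,0,0,10],[0,0,0.5,0,0,0,10],[0,0,0.5,0,0,0,10]]]'
```

```text
time: 25.1
position: [0.5591, 0.0422, 0.1592]
tool_rot: [3.141, -0.026, -0.0]
ft_force: [0.0, -0.4, 4.8]
grip_width: 0.201
grip_force: 55.0
time: 25.4
position: [0.5591, 0.0422, 0.1586]
tool_rot: [3.141, -0.026, -0.0]
ft_force: [-0.0, -0.2, 5.0]
grip_width: 0.207
grip_force: 55.0
```

```bash
python3 -m jog '[[[0,0,0.5,0,0,0,10],[0,0,1,0,0,0,10],[0,0,1,0,0,0,10]]]'; python3 -m jog '[[[0,0,0.5,0,0,0,10],[0,0,1,0,0,0,10],[0,0,1,0,0,0,10]]]'
```

```text
time: 25.7
position: [0.5591, 0.0422, 0.1577]
tool_rot: [-3.141, 0.026, -0.0]
ft_force: [-0.5, -0.1, 4.8]
grip_width: 0.202
grip_force: 55.0
time: 26.0
position: [0.5591, 0.0422, 0.1571]
tool_rot: [-3.141, 0.026, -0.0]
ft_force: [-1.1, -0.4, 7.7]
grip_width: 0.205
grip_force: 55.0
```

```bash
python3 -m jog '[[[0,0,0.5,0,0,0,10],[0,0,1,0,0,0,10],[0,0,1,0,0,0,10]]]'
```

```text
time: 26.3
position: [0.5592, 0.0422, 0.1565]
tool_rot: [-3.141, 0.026, -0.0]
ft_force: [-1.2, -1.0, 9.6]
grip_width: 0.203
grip_force: 55.0
```

```bash
python3 -m jog '[[[0,0,0.4,0,0,0,10],[0,0,0.8,0,0,0,10],[0,0,0.8,0,0,0,10]]]'
```

```text
time: 26.6
position: [0.5593, 0.0422, 0.1561]
tool_rot: [-3.141, 0.026, -0.001]
ft_force: [-3.1, 0.1, 11.3]
grip_width: 0.207
grip_force: 55.0
```

```bash
python3 -m jog '[[[0,0,0.4,0,0,0,10],[0,0,0.7,0,0,0,10],[0,0,0.7,0,0,0,10]]]'
```

```text
time: 26.9
position: [0.5593, 0.0422, 0.1557]
tool_rot: [-3.141, 0.026, -0.001]
ft_force: [-3.4, 0.3, 13.2]
grip_width: 0.198
grip_force: 55.0
```

```bash
python3 -m jog '[[[0,0,0.3,0,0,0,10],[0,0,0.6,0,0,0,10],[0,0,0.6,0,0,0,10]]]'
```

```text
time: 27.2
position: [0.5594, 0.0422, 0.1554]
tool_rot: [-3.141, 0.026, -0.001]
ft_force: [-3.2, -0.2, 14.7]
grip_width: 0.201
grip_force: 55.0
```

```bash
python3 -m jog '[[[0,0,0.3,0,0,0,10],[0,0,0.6,0,0,0,10],[0,0,0.6,0,0,0,10]]]'
```

```text
time: 27.5
position: [0.5594, 0.0422, 0.1551]
tool_rot: [-3.14, 0.026, -0.001]
ft_force: [-4.1, -0.4, 16.4]
grip_width: 0.204
grip_force: 55.0
```

```bash
python3 -m jog '[[[0,0,-1,0,0,0,10],[0,0,-2,0,0,0,10],[0,0,-3,0,0,0,10],[0,0,-4,0,0,0,10],[0,0,-5,0,0,0,10],[0,0,-6,0,0,0,10],[0,0,-7,0,0,0,10],[0,0,-7,0,0,0,10]]]';  python3 -m jog '[[[0,0,-1,0,0,0,10],[0,0,-2,0,0,0,10],[0,0,-3,0,0,0,10],[0,0,-4,0,0,0,10],[0,0,-4,0,0,0,10]]]'
```

```text
time: 28.3
position: [0.559, 0.0422, 0.1599]
tool_rot: [3.141, -0.026, -0.0]
ft_force: [-0.3, 0.0, 3.5]
grip_width: 0.205
grip_force: 55.0
time: 28.8
position: [0.5589, 0.0423, 0.1638]
tool_rot: [3.141, -0.026, -0.001]
ft_force: [-0.0, -0.1, -1.0]
grip_width: 0.199
grip_force: 55.0
```

```bash
python3 -m jog '[[[0,0,-3,0,0,0,10],[0,0,-6,0,0,0,10],[0,0,-9,0,0,0,10],[0,0,-12,0,0,0,10],[0,0,-14,0,0,0,10],[0,0,-15,0,0,0,10],[0,0,-15,0,0,0,10],[0,0,-15,0,0,0,10]]]'
python3 - <<'E'
from h import *
d=snap('scene','sF');P=cloud(d);print(ctrl.get_state()['position'],ctrl.get_state()['ft_force'])
h=cv2.cvtColor(d['image'],cv2.COLOR_RGB2HSV)
m=(h[...,0]>15)&(h[...,0]<28)&(h[...,1]>150)&(d['depth']>0)&(P[...,0]>.59)&(P[...,0]<.63)&(abs(P[...,1]-.04)<.11);q=P[m]
print('hatch top z',len(q),np.percentile(q[:,2],[50,90,98]))
m=(d['depth']>0)&(P[...,0]>.552)&(P[...,0]<.57)&(abs(P[...,1]-.0425)<.024)&(P[...,2]<.16)&(P[...,2]>.03);q=P[m];print('ring',len(q),np.percentile(q[:,2],[2,50,98]) if len(q) else 0)
E
```

```text
time: 29.6
position: [0.559, 0.0423, 0.1789]
tool_rot: [-3.141, 0.026, 0.0]
ft_force: [0.2, -0.9, -1.1]
grip_width: 0.206
grip_force: 55.0
[0.55898587 0.04227091 0.17882191] [ 0.5876062  -0.81956444 -0.77231004]
hatch top z 245 [0.14653131 0.14886649 0.14968241]
ring 62 [0.06299139 0.09197479 0.13358544]
```

The hatch top now reads 0.149 m against 0.250 before, with no load on the ring, so it is held about 0.10 m down. Now I back the hook out.

```bash
python3 -m jog '[[[-8,0,0,0,0,0,10],[-18,0,0,0,0,0,10],[-28,0,0,0,0,0,10],[-38,0,0,0,0,0,10],[-50,0,0,0,0,0,10],[-55,0,-20,0,0,0,10],[-60,0,-60,0,0,0,10],[-60,0,-110,0,0,0,10],[-60,0,-150,0,0,0,10],[-60,0,-150,0,0,0,10]]]'
python3 -m jog '[[[0,0,0,0,0,0,10],[0,0,0,0,0,0,10]]]'
python3 - <<'E'
from h import *
a=np.array([.9625,.271]);c=np.array([.4577,-.3355])-a*.06
s=ctrl.get_state();print(s['position'],s['ft_force'],tool([*c,.320]),np.degrees(np.arctan2(*R.from_rotvec(s['tool_rot']).as_matrix()[[1,0],[0,0]])))
d=snap('scene','sG');P=cloud(d);h=cv2.cvtColor(d['image'],cv2.COLOR_RGB2HSV)
m=(h[...,0]>15)&(h[...,0]<28)&(h[...,1]>150)&(d['depth']>0)&(P[...,0]>.59)&(P[...,0]<.63)&(abs(P[...,1]-.04)<.11);print(np.percentile(P[m][:,2],[50,90]))
E
```

```text
time: 30.65
position: [0.5013, 0.0433, 0.3351]
tool_rot: [-3.137, 0.026, -0.016]
ft_force: [0.1, -0.0, -1.5]
grip_width: 0.201
grip_force: 55.0
time: 30.85
position: [0.498, 0.0432, 0.3275]
tool_rot: [3.141, -0.026, -0.004]
ft_force: [0.7, 0.1, -2.5]
grip_width: 0.207
grip_force: 55.0
[0.49799711 0.04319122 0.3274864 ] [ 0.66198065  0.12078179 -2.53279267] [-91.53195953 396.50570111   7.80258075] -0.9407542501490862
[0.14639873 0.14856411]
```

```bash
python3 -m jog '[[[-10,43,0,0,0,-2,10],[-20,86,0,0,0,-4,10],[-30,129,0,0,0,-6,10],[-40,172,0,0,0,-8,10],[-50,216,0,0,0,-10,10],[-60,260,0,0,0,-12,10],[-70,304,0,0,0,-14,10],[-80,347,0,0,0,-16.6,10],[-91.5,396.5,0,0,0,-16.6,10],[-91.5,396.5,0,0,0,-16.6,10]]]'
python3 -m jog '[[[0,0,0,0,0,0,10],[0,0,0,0,0,0,10],[0,0,0,0,0,0,10]]]'
cat > r.py <<'E'
from h import *
a=np.array([.9625,.271]);c=np.array([.4577,-.3355])-a*.06
s=ctrl.get_state();print(s['position'],s['ft_force'],tool([*c,.1905]),np.degrees(np.arctan2(*R.from_rotvec(s['tool_rot']).as_matrix()[[1,0],[0,0]])))
E
python3 r.py
```

```text
time: 31.9
position: [0.396, -0.3584, 0.3277]
tool_rot: [3.11, 0.407, -0.01]
ft_force: [-1.0, 0.8, -2.4]
grip_width: 0.202
grip_force: 55.0
time: 32.2
position: [0.4019, -0.3499, 0.3285]
tool_rot: [-3.11, -0.433, -0.0]
ft_force: [-0.7, -0.5, -2.6]
grip_width: 0.202
grip_force: 55.0
[ 0.4018923  -0.34985689  0.32846471] [-0.65316837 -0.46409932 -2.63170879] [ -2.45982677   1.50649395 137.96135318] 15.835953990944555
```

```bash
python3 -m jog '[[[-2,1.5,30,0,0,0.2,10],[-2,1.5,70,0,0,0.2,10],[-2,1.5,105,0,0,0.2,10],[-2,1.5,130,0,0,0.2,10],[-2,1.5,138,0,0,0.2,10],[-2,1.5,138,0,0,0.2,10],[-2,1.5,138,0,0,0.2,10],[-2,1.5,138,0,0,0.2,10],[-2,1.5,138,0,0,0.2,10]]]'; python3 r.py
```

```text
time: 33.1
position: [0.4003, -0.354, 0.1921]
tool_rot: [3.112, 0.423, 0.003]
ft_force: [-0.4, 1.0, -2.7]
grip_width: 0.203
grip_force: 55.0
[ 0.4002742  -0.35404116  0.19212634] [-0.41937497  1.04764364 -2.65691062] [ 0.29293822 -2.28679173  1.62435889] 15.472607954219772
```

```bash
python3 -m jog '[[[0,-2,1,0,0,0,10],[0,-2,1,0,0,0,10],[0,-2,1,0,0,0,10],[0,-2,1,0,0,0,10]]]'; python3 r.py
```

```text
time: 33.5
position: [0.399, -0.3517, 0.19]
tool_rot: [-3.113, -0.422, -0.0]
ft_force: [-0.4, -0.9, -1.6]
grip_width: 0.202
grip_force: 55.0
[ 0.39901863 -0.35168254  0.18997048] [-0.43818333 -0.87278743 -1.63577083] [ 0.87713701  0.32280107 -0.52941471] 15.45445128689104
```

```bash
python3 -m jog '[[[8,0,0,0,0,0,10],[16,0,0,0,0,0,10],[24,0,0,0,0,0,10],[30,0,0,0,0,0,10],[30,0,0,0,0,0,10]]]'; python3 r.py;  python3 -m jog '[[[7,0,0,0,0,0,10],[14,0,0,0,0,0,10],[21,0,0,0,0,0,10],[28,0,0,0,0,0,10],[31,0,0,0,0,0,10],[31,0,0,0,0,0,10],[31,0,0,0,0,0,10]]]'; python3 r.py
```

```text
time: 34.0
position: [0.4291, -0.3431, 0.1897]
tool_rot: [3.112, 0.425, -0.001]
ft_force: [-0.2, -0.5, -2.0]
grip_width: 0.203
grip_force: 55.0
[ 0.42912327 -0.34312713  0.18973713] [-0.22549852 -0.45243037 -2.00721717] [-30.42031002   0.49792022  -0.73817807] 15.547211418312441
time: 34.7
position: [0.4575, -0.3356, 0.1899]
tool_rot: [3.113, 0.422, -0.001]
ft_force: [0.4, 0.0, -0.9]
grip_width: 0.205
grip_force: 55.0
[ 0.45752779 -0.33564615  0.18989201] [ 0.42665743  0.04237248 -0.9485461 ] [-59.78995496   0.21232412  -0.58631216] 15.431446161187075
```

```bash
python3 -m jog '[[[0,0,4,0,0,0,10],[0,0,8,0,0,0,10],[0,0,10,0,0,0,10],[0,0,11,0,0,0,10],[0,0,11,0,0,0,10]]]'; python3 -m jog '[[[0,0,0.5,0,0,0,10],[0,0,1,0,0,0,10],[0,0,1,0,0,0,10]]]'
```

```text
time: 35.2
position: [0.4577, -0.3355, 0.1788]
tool_rot: [-3.113, -0.422, 0.0]
ft_force: [0.1, 0.0, -0.4]
grip_width: 0.202
grip_force: 55.0
time: 35.5
position: [0.4579, -0.3356, 0.1786]
tool_rot: [-3.113, -0.422, -0.001]
ft_force: [-1.7, 2.2, 4.7]
grip_width: 0.205
grip_force: 55.0
```

Seated. I'll relieve the load, release gently and lift straight up.

```bash
python3 -m jog '[[[0,0,-0.5,0,0,0,10],[0,0,-0.5,0,0,0,14],[0,0,-0.5,0,0,0,24],[0,0,-0.5,0,0,0,24],[0,0,-0.5,0,0,0,24]]]' 10; python3 -m jog '[[[0,0,-1,0,0,0,50],[0,0,-1,0,0,0,87],[0,0,-1,0,0,0,87],[0,0,-1,0,0,0,87],[0,0,-1,0,0,0,87],[0,0,-1,0,0,0,87],[0,0,-1,0,0,0,87],[0,0,-1,0,0,0,87],[0,0,-1,0,0,0,87]]]'
```

```text
time: 36.0
position: [0.458, -0.3358, 0.1785]
tool_rot: [3.112, 0.422, 0.001]
ft_force: [0.7, -0.5, 1.5]
grip_width: 0.274
grip_force: 0.7
time: 36.9
position: [0.4578, -0.3355, 0.1794]
tool_rot: [-3.113, -0.422, -0.0]
ft_force: [0.8, 0.3, -0.1]
grip_width: 0.968
grip_force: 0.0
```

```bash
python3 -m jog '[[[0,0,-15,0,0,0,87],[0,0,-40,0,0,0,87],[0,0,-80,0,0,0,87],[0,0,-120,0,0,0,87],[-40,0,-150,0,0,0,87],[-80,0,-170,0,0,0,87],[-100,0,-180,0,0,0,87],[-100,0,-180,0,0,0,87]]]'
python3 - <<'E'
from h import *
d=snap('wrist','wZ');s=snap('scene','sZ');P=cloud(d)
ok=(d['depth']>0)&(np.hypot(P[...,0]-.457,P[...,1]+.332)<.06)
t=P[ok&(P[...,2]>.1745)&(P[...,2]<.181)];print(len(t),cv2.minAreaRect((t[:,:2]*1000).astype(np.float32)))
t=P[ok&(P[...,2]>.232)&(P[...,2]<.244)];print(len(t),cv2.minAreaRect((t[:,:2]*1000).astype(np.float32)))
cv2.imwrite('pics/end.png',np.vstack([d['image'][:220,:,::-1],s['image'][60:340,:,::-1]]))
P=cloud(s);h=cv2.cvtColor(s['image'],cv2.COLOR_RGB2HSV)
m=(h[...,0]>15)&(h[...,0]<28)&(h[...,1]>150)&(s['depth']>0)&(P[...,0]>.59)&(P[...,0]<.63)&(abs(P[...,1]-.04)<.11);print(np.percentile(P[m][:,2],[50,90]))
E
```

```text
time: 37.7
position: [0.3584, -0.3656, 0.3622]
tool_rot: [-3.114, -0.413, -0.01]
ft_force: [1.0, -0.7, -0.2]
grip_width: 1.003
grip_force: 0.0
667 ((456.9214782714844, -333.71331787109375), (33.5804328918457, 33.421226501464844), 15.73552417755127)
518 ((456.8630676269531, -333.85174560546875), (17.702072143554688, 17.278514862060547), 15.110663414001465)
[0.14654688 0.14868825]
```

View pics/end.png

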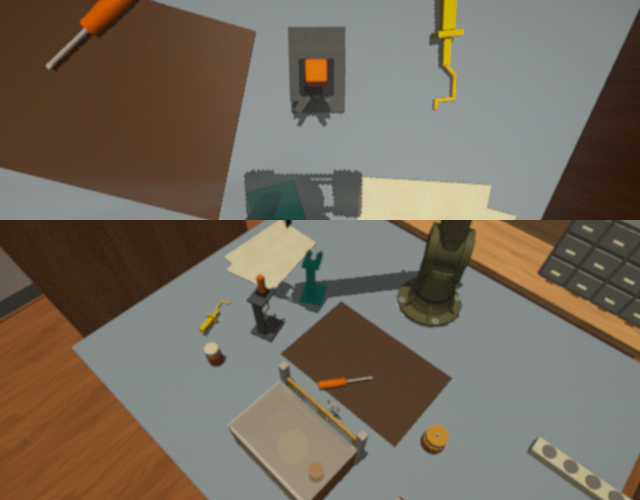

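The pole hangs upright in the dark fork (collar and handle top on the same axis, at (316,72)), the hatch is down at (320,410), and nothing else has moved.

```bash
python3 -c "
from bench import ctrl
print(ctrl.close_job())"
```

```text
the job is handed in; nothing more can be done
None
```

The hatch is pulled down about 0.10 m and held by its catch, the pole hangs upright back in its dark rack, the ring saw about 18 N at most by the wrist readings, and the job was handed in at about 38 s with no verdict returned.

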